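# Hook the parts tray onto the slotted bench upright

### The arm

A 6-joint arm with a two-finger parallel gripper is mounted at the origin on the work surface. World frame = base frame: x ahead of the robot, y to its left, z up, the work surface at z = 0. Lengths are in m, angles in degrees, forces in N, time in s.
With the tool pointing down it reaches from about 0.325 to 0.85 m from the base axis. Payload 15.5 kg.
Tool frame: the origin (TCP) lies on the centre line of the jaws, within the pads' length; the fingertips stand 11 mm ahead of it and the grasp point (between the pads) lies 8 mm behind it; z points along the fingers, y is the line along which they close (so a half turn about z gives the same grasp; the last joint's range is limited). The gripper opens to 91 mm and grips with 3 to 60 N. Pads are 32 mm wide; open, the fingers measure 118 mm over their backs; the gripper's body (76 mm by 178 mm) begins 60 mm behind the grasp point.
Start: joints at [-74.742, 28.281, 77.091, -0, 74.628, -5.472], TCP at [0.221, -0.585, 0.225] pointing down, gripper open.
Joint ranges: [-166.48, 166.48], [-47.26, 123.95], [12.59, 153.08], [-70.14, 250.14], [6.76, 159.57], [-176.63, 176.63]. Speed limits (degrees/s): [108.29, 108.29, 147.25, 172.46, 172.46, 172.46].

### API

Orientations are given as a 3x3 rotation matrix whose columns are the frame's x, y, z axes.
In Python, from bench import arm, imaging gives the robot as it stands. The module is installed in compiled form; this text tells all that it offers.
- The arm moves only by the tool move_arm, never from a script. Its argument "rows" is text: rows parted by semicolons, each of 7 numbers parted by spaces: the turn, a rotation vector about the tool's x, y, z in degrees, then the shift along the tool's x, y, z in mm, then the closure, from 0 (fully open) to 1 (shut). In form: ax ay az tx ty tz grip; .... A call has 1 to 5 rows; each row is the pose to reach, as a shift and turn from the pose commanded when the call began, along the tool's axes at that moment; what a row does not reach only later rows make up. A row lasts 1/8 s, in which the tool goes at most 62.5 mm and 10.7 degrees, less where a joint would pass 70% of its speed; a pose out of reach is approached as far as the arm can. A call with a gripper value outside its range is refused whole. The fingers move at their own pace and stop on an object; "squeeze" is the grip in N (left out, the last holds). Time passes only in rows, so rows that repeat a pose let the fingers close. It gives the time, the measured TCP pose, the force, the opening and the grip force at its end, in the units of the state.
- arm.get_obs(): the state, without advancing time (a new reading comes with each control period).
- imaging.get_image(name): name is "side" or "top" or "wrist"; returns (picture, depth): 420x560x3 uint8, red, green, blue; 420x560 float32, m along the optical axis (not along the pixel's ray), 0 where there is no reading.
- imaging.camera_info(name): a dict with "fx", "fy", "cx", "cy" (pixels), "distortion" ([k1, k2, p1, p2, k3] as OpenCV has them; the pictures are not rectified), "R" (3x3) and "t" (3): a world point X has camera coordinates R X + t; the wrist camera has in their place "tool_from_camera" (4x4, takes a point from camera to tool coordinates, whose origin is the TCP and whose axes are the flange's). Camera axes: x right, y down, z forward; pixel columns grow to the right and rows downward; lengths in m; the calibration is good to about 2 mm. A picture is of the moment at which its call begins: read the wrist's pose just before it. camera_info takes no time and is no camera call.
- arm.finish_job(): hands the job in; it is judged then, once.
The state is a dict: "time_s": time; "joint_pos": joint angles; "dq": joint speeds; "joint_efforts": joint torques, N m; "tcp_pos": TCP position; "eef_rot": TCP orientation; "wrist_force": force on the tool from outside, world axes, zero at the start; "wrist_torque": the same for the moment, N m; "width": finger opening in m; "gripper_force": force on a finger pad.
Only numpy, scipy, OpenCV 4.12 (cv2) and the standard library are available. Lean on these libraries where they do the work, as an engineer would, in place of code of your own. Each camera call takes 0.05 s, during which the arm holds its last target. There are 200 camera calls.

### The job

Pick up the red hook-on parts tray, press its four steel hooks through the four slots of the black strip on the upright until the tray's back is flush on the strip, and then push it down until the hooks are fully home and the brass catch has sprung out again above its back plate; let go and leave it hanging there. The strip is clamped somewhat to one side of its post, so feel for the slots with a light touch and never force the tray against the upright. Leave the charger, the solder spool and the multimeter where they are.

Things in the scene. Friction and masses are not known exactly. Their poses are not given: they have to be found in the camera images.
- tray_grip (a point): Middle of the grey grip rib of the red two-bay tray (126 long in x, 110 wide in y, 0.2 kg, upright on the bench), 38 mm above the tray's underside. z up, +x towards its back plate. Rib 14 mm thick (y), from x=-64 to +54 mm, top 17 mm above this point; tray floor 34 mm below it; outer rims 16 mm high at y=+-53 mm: the bays beside the rib are free for fingers.
- hooks (a point): On the tray: centre of its 4 steel hooks, on the back face (x=0 here), 60 mm in +x of and 6 mm above the rib point; same axes. Hooks stand 10 mm out to +x, 6 mm wide, at y=+-20 mm: neck 8 mm tall, underside at z=-24 and +16 mm; at its end a lip 4.5 mm thick reaching 8 mm below that, 5.5 mm off the back face. Back plate 66 wide, 6 thick, from z=-44 to +34 mm.
- slots (a point): Nominal slot-pattern centre on the front face of the upright's black strip (4 mm, friction 0.25), 121 mm over the bench. z up, +x into the post; hung, the tray's axes are parallel to these. 4 slots 8 mm wide, 22 tall, at z=-20 and +20 mm, y=+-20 mm shifted sideways 3.5 to 11 mm off this point (side and amount not measured, fixed). 26 mm free depth behind the face.
- post_top (a point): Top middle of the fixed aluminium channel post behind the strip, 36 mm in +x of the strip's face, 168 mm over the bench (strip's top too). Post 120 mm wide; steel foot 150 wide, 12 high, reaching 20 mm before the face. Rib point against slot centre: hooks pass at z=-2 mm (+-3), touch the face at x=-70, flush at x=-60, fully home at z=-13 mm (11 mm down; up to 2 mm more as it sags once let go).
- catch (a joint): Brass spring catch: round-nosed 8 mm pin, 5 mm out of the strip's face on the strip's middle line, 32.5 mm above the slot centre. Value: m pressed in, 0 out, 0.005 flush; 5.4 N to start, 10 N flush. The back plate presses it in as the hooks go through and then drags, so weight alone does not bring the tray home; fully home, it springs out over the plate's upper edge.
- charger_mid (a point): Centre of the loose white battery charger, 100 x 100 x 45 mm (this point 22.5 mm above the bench). Leave alone.
- spool_mid (a point): Centre of the loose blue and silver solder spool standing on the bench, diameter 60 mm, height 44 mm. Leave alone.
- meter_mid (a point): Centre of the loose red multimeter lying on the bench, 150 mm (x) x 75 mm (y) x 36 mm high. Leave alone.
Not all that is in view belongs to the job. Leave any white look-alike of the part that bears tray_grip alone.

How it is judged (in metres and radians):
On the way, in this order (a step that is already met when the one before it is completed fails the run):
1. the tray is lifted clear of the bench (height (world z) of tray_grip above 0.07 m), for 0.1 s.
2. all four hooks are through the slots with the tray's back within 3 mm of the strip, the catch pressed in, and the tray still raised (x of hooks in the frame of slots above -0.003 m and z of hooks in the frame of slots between -0.002 and 0.009 m and value of joint catch above 0.0025 m), for 0.05 s.
At the end, for the whole second after the job is handed in: The tray hangs released and at rest on the upright: hooks fully home (hook centre 7 mm below the slot-pattern centre, within 2 mm), back flush on the strip (within 2.5 mm), square and level within 0.07 rad, the brass catch out again (pressed in less than 1.5 mm) (x of hooks in the frame of slots between -0.0025 and 0.0025 m and y of hooks in the frame of slots between -0.014 and 0.014 m and z of hooks in the frame of slots between -0.009 and -0.005 m and angle between the x axis of tray_grip and the x axis of slots, either way round below 0.07 rad and angle between tray_grip's own z axis and vertical below 0.07 rad and value of joint catch below 0.0015 m and linear speed of tray below 0.01 m/s); the robot touches nothing.
It fails at once if the tray is forced against the upright with more than 40 N (contact force between tray and upright above 40 N).
It fails at once if the charger, the spool or the multimeter is pushed more than 15 mm (distance of any of charger_mid, spool_mid, meter_mid from where it was at the start of the episode above 0.015 m).
It also fails if it takes over 70 s, if anything falls off the work surface, if the arm or the gripper's body presses on something with over 40 N, if the wrist force passes 120 N, or if a joint passes its speed limit or range.

## Working session

There is one attempt and no reset: what is moved stays moved. The work goes in short steps, Python scripts to look and compute and a tool call to move; the robot and the scene stay as the last step left them, time stands still between calls to the robot, and variables do not carry over. Pictures are saved under pics/ and viewed, at most 10 in all, crops included, and the job is handed in when it is done.

Besides the shell and the picture viewer there is one more tool, called by a JSON object that holds its "name" and its "arguments". move_arm: Moves the arm, as the interface text tells. Its arguments: {"type":"object","properties":{"rows":{"type":"string"},"squeeze":{"type":"number"}},"required":["rows"]}

```bash
mkdir -p pics
cat > h.py <<'E'
import numpy as np, cv2
from bench import arm, imaging
def grab(n,fn=None):
    o=arm.get_obs(); p,d=imaging.get_image(n)
    np.savez(f'{n}.npz',p=p,d=d,R=o['eef_rot'],t=o['tcp_pos'])
    if fn: cv2.imwrite(f'pics/{fn}.png',p[:,:,::-1])
    return p,d
def w(n,u,v,z=None):
    "world point of pixel (depth median 3x3)"
    f=np.load(f'{n}.npz'); c=imaging.camera_info(n)
    K=np.array([[c['fx'],0,c['cx']],[0,c['fy'],c['cy']],[0,0,1]])
    xy=cv2.undistortPoints(np.array([[[u,v]]],float),K,np.array(c['distortion'],float))[0,0]
    k=f['d'][int(v)-1:int(v)+2,int(u)-1:int(u)+2]; k=k[k>0]
    dd=np.median(k) if len(k) else np.nan
    r=np.array([*xy,1])
    if n=='wrist':
        T=np.array(c['tool_from_camera']); R=np.array(f['R'])
        A=R@T[:3,:3]; b=R@T[:3,3]+np.array(f['t'])
    else:
        A=np.array(c['R']).T; b=-A@np.array(c['t'])
    if z is not None: dd=(z-b[2])/(A@r)[2]
    return A@(r*dd)+b
E
python3 - <<'E'
from h import *
a=grab('top')[0]; b=grab('side')[0]
cv2.imwrite('pics/a.png',np.vstack([a,b])[:,:,::-1][:, :] if 0 else a[:,:,::-1]); cv2.imwrite('pics/b.png',b[:,:,::-1])
o=arm.get_obs(); print(o)
E
```

```text
{'time_s': 0.1, 'joint_pos': array([-7.47423936e+01,  2.83125379e+01,  7.71233391e+01, -8.58425205e-04,
        7.46273255e+01, -5.46960987e+00]), 'dq': array([-0.01250175, -0.01387947, -0.1564542 ,  0.02587972,  0.06778989,
       -0.06551711]), 'joint_efforts': array([-1.34766979e-03, -8.80242133e+01, -3.82541049e+01,  7.08482461e-02,
        4.82939556e-02, -3.95585516e-05]), 'tcp_pos': array([ 0.22113429, -0.58422704,  0.22438613]), 'eef_rot': array([[ 9.35274625e-01,  3.53922707e-01, -3.04225898e-04],
       [ 3.53922827e-01, -9.35274028e-01,  1.06040852e-03],
       [ 9.07680723e-05, -1.09944567e-03, -9.99999391e-01]]), 'wrist_force': array([-0.27625555, -0.50274761,  0.03976837]), 'wrist_torque': array([0.03822699, 0.06700692, 0.02949777]), 'gripper_force': 0.0, 'width': 0.09092348961845209}
```

View pics/a.png

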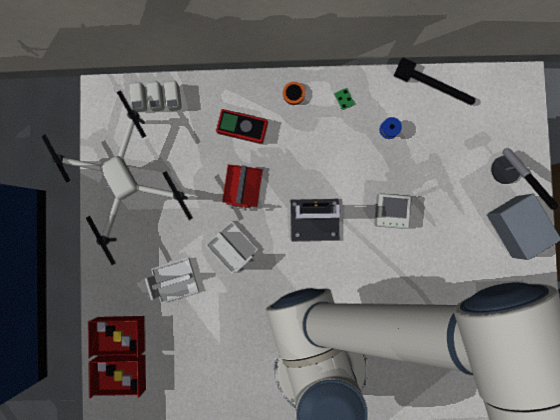

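View pics/b.png

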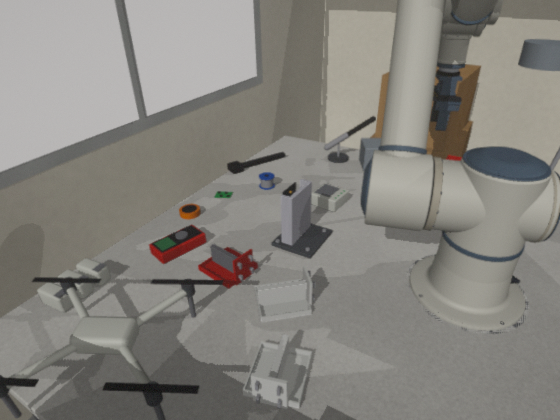

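The red tray with a grey rib is at top (243,186) and side (228,264). The white look-alikes are at top (233,247) and (173,281), and the red bins at (117,355) hold components. Only (243,186) fits the description: red, two-bay, grey rib. The post is at top (316,218), meter (242,126), charger (394,210), spool (391,128). I'll confirm in one enlarged crop.

Run:
```python
from h import *
a=np.load('top.npz')['p'][145:260,205:355]
b=np.load('side.npz')['p'][165:295,190:350]
A=cv2.resize(a,(750,575),interpolation=cv2.INTER_CUBIC)
A=cv2.resize(a,None,fx=2.6,fy=2.6,interpolation=cv2.INTER_CUBIC)
B=cv2.resize(b,(390,317),interpolation=cv2.INTER_CUBIC)
H=max(A.shape[0],B.shape[0]);
P=lambda x:np.pad(x,((0,H-x.shape[0]),(0,0),(0,0)))
m=np.hstack([P(A),P(B)]);print(m.shape)
m=cv2.resize(a,(780,598),interpolation=cv2.INTER_CUBIC)  # 5.2x
cv2.imwrite('pics/c.png',m[:,:,::-1])
cv2.imwrite('pics/d.png',cv2.resize(b,(728,592),interpolation=cv2.INTER_CUBIC)[:,:,::-1]) #4.55
for n,u,v in [('top',243,186),('top',316,205),('top',316,230),('top',242,126),('top',394,210),('top',391,128),('top',100,200)]: print(n,u,v,w(n,u,v).round(3))
```

```text
(317, 780, 3)
top 243 186 [0.563 0.219 0.054]
top 316 205 [0.495 0.007 0.155]
top 316 230 [0.424 0.    0.012]
top 242 126 [0.749 0.219 0.045]
top 394 210 [ 0.478 -0.235  0.048]
top 391 128 [ 0.729 -0.237  0.045]
top 100 200 [ 0.537  0.68  -0.001]
```

View pics/c.png

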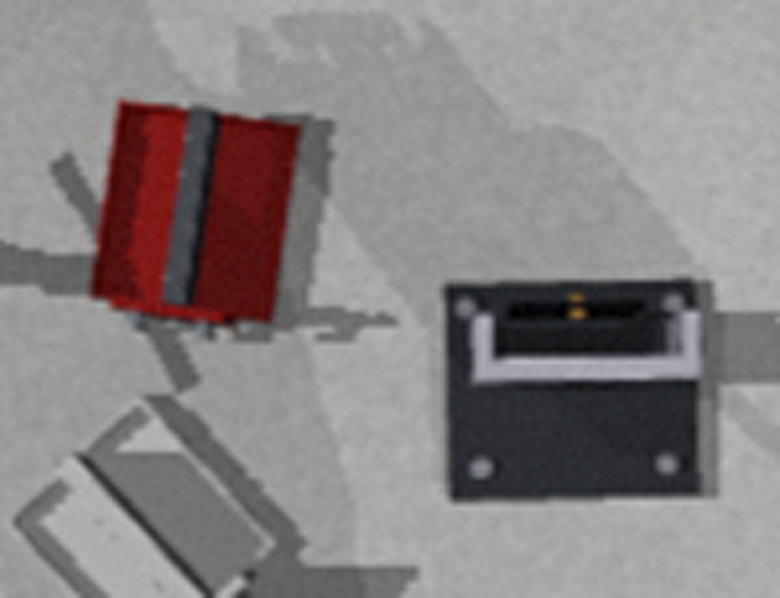

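View pics/d.png

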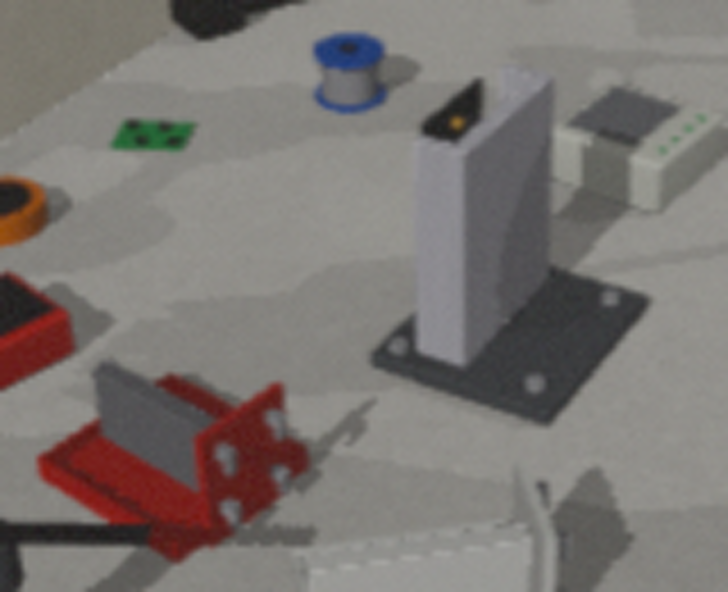

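The crop confirms the tray: red two-bay, grey rib, four hooks on its -x (robot-side) face. The strip faces +x world, away from the robot, and the brass catch sits slightly left (+y) of the post middle. I'll move over the tray to look from near.

```bash
cat >> h.py <<'E'
from scipy.spatial.transform import Rotation as Ro
def rel(p,yaw,tilt=0):
    "tool x at world yaw (deg), z down; tilt about tool y; prints turn + shift from measured pose"
    o=arm.get_obs(); R=np.array(o['eef_rot']); y=np.radians(yaw)
    x=np.array([np.cos(y),np.sin(y),0]); z=np.array([0,0,-1.])
    G=np.c_[x,np.cross(z,x),z]@Ro.from_euler('y',tilt,degrees=True).as_matrix()
    print('turn',Ro.from_matrix(R.T@G).as_rotvec(degrees=True).round(2),'shift',(R.T@(np.array(p)-o['tcp_pos'])*1000).round(1))
E
python3 - <<'E'
from h import *
c=imaging.camera_info('wrist'); print(c)
rel([.56,.19,.34],-6.3)
f=lambda u,v:(205+u/5.2,145+v/5.2)
for n,p in dict(ribfar=(202,108),ribnear=(178,302)).items(): print(n,w('top',*f(*p),z=.055).round(4))
print('catch',w('top',*f(576,300),z=.154).round(4))
for p in [(475,345),(700,345),(475,380),(700,378)]: print('post',w('top',*f(*p),z=.168).round(4))
for p in [(447,285),(700,282),(452,500),(702,497)]: print('foot',w('top',*f(*p),z=.012).round(4))
E
```

```text
{'fx': 356.77044151114546, 'fy': 356.77044151114546, 'cx': 276.87555656478025, 'cy': 212.1926409568617, 'distortion': array([-0.08997812,  0.        ,  0.        ,  0.        ,  0.        ]), 'tool_from_camera': array([[ 6.05740119e-04, -9.61126209e-01, -2.76108752e-01,
         7.82241501e-02],
       [ 9.99999263e-01,  8.72628260e-04, -8.43748040e-04,
        -1.05129086e-03],
       [ 1.05188866e-03, -2.76108038e-01,  9.61126030e-01,
        -1.58813551e-01],
       [ 0.00000000e+00,  0.00000000e+00,  0.00000000e+00,
         1.00000000e+00]])}
turn [-6.000e-02  1.000e-02  2.703e+01] shift [ 591.  -604.3 -114.9]
ribfar [0.6244 0.2149 0.055 ]
ribnear [0.5117 0.2314 0.055 ]
catch [0.5011 0.0073 0.154 ]
post [0.4781 0.0623 0.168 ]
post [ 0.4747 -0.0566  0.168 ]
post [0.4596 0.0628 0.168 ]
post [ 0.4573 -0.056   0.168 ]
foot [0.5198 0.075  0.012 ]
foot [ 0.5173 -0.076   0.012 ]
foot [0.3917 0.0757 0.012 ]
foot [ 0.3894 -0.0728  0.012 ]
```

{"name": "move_arm", "arguments": {"rows": "0 0 27 591 -604 -115 0;0 0 27 591 -604 -115 0;0 0 27 591 -604 -115 0;0 0 27 591 -604 -115 0;0 0 27 591 -604 -115 0"}}

```text
time_s: 0.72
tcp_pos: [0.3456, -0.2995, 0.2671]
eef_rot: [[0.994, -0.11, -0.0], [-0.11, -0.994, 0.0], [-0.0, -0.0, -1.0]]
wrist_force: [1.7, -1.0, 0.2]
width: 0.0915
gripper_force: 0.0
```

```bash
python3 -c "
from h import *
rel([.56,.19,.34],-6.3)"
```

```text
turn [-0.01  0.    0.  ] shift [ 159.4 -510.1  -72.8]
```

{"name": "move_arm", "arguments": {"rows": "0 0 0 159 -510 -73 0;0 0 0 159 -510 -73 0;0 0 0 159 -510 -73 0;0 0 0 159 -510 -73 0;0 0 0 159 -510 -73 0"}}

```text
time_s: 1.35
tcp_pos: [0.4695, -0.0156, 0.3096]
eef_rot: [[0.994, -0.109, 0.0], [-0.109, -0.994, -0.0], [0.0, 0.0, -1.0]]
wrist_force: [1.4, -1.8, 0.5]
width: 0.0915
gripper_force: 0.0
```

```bash
python3 -c "
from h import *
rel([.56,.19,.34],-6.3)"
```

```text
turn [ 0.01 -0.    0.03] shift [  67.5 -214.3  -30.4]
```

{"name": "move_arm", "arguments": {"rows": "0 0 0 67 -214 -30 0;0 0 0 67 -214 -30 0;0 0 0 67 -214 -30 0;0 0 0 67 -214 -30 0;0 0 0 67 -214 -30 0"}}

```text
time_s: 1.98
tcp_pos: [0.5596, 0.1901, 0.3388]
eef_rot: [[0.994, -0.106, -0.0], [-0.106, -0.994, 0.0], [-0.0, -0.0, -1.0]]
wrist_force: [-0.4, -0.4, -0.7]
width: 0.0913
gripper_force: 0.0
```

```bash
python3 -c "
from h import *
grab('wrist','e')"
```

```text
(no output)
```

View pics/e.png

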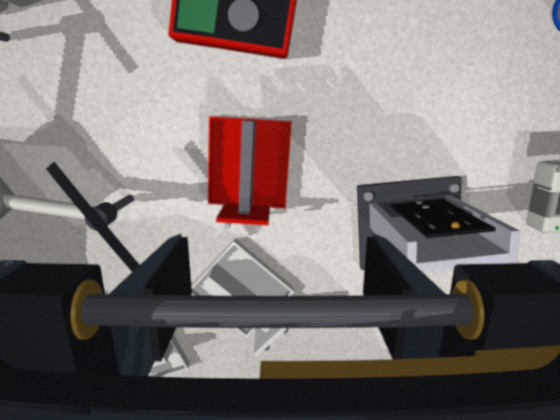

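The tray rib runs from (247,121) to (244,213), back plate at (244,216). The strip face and catch (456,225) are also visible at right.

Run:
```python
from h import *
f=np.load('wrist.npz');p=f['p'].astype(int)
m=((p.max(2)-p.min(2)<30)&(p.max(2)>60)&(p.max(2)<160)).astype(np.uint8)
for v in (126,140,160,180,200,208):
    r=np.where(m[v,225:268])[0]+225; print(v,r.min(),r.max(),np.median(r), w('wrist',np.median(r),v,z=.055).round(4), w('wrist',np.median(r),v).round(4))
for u,v in [(247.5,121),(244.5,213)]: print('end',w('wrist',u,v,z=.055).round(4))
for u,v in [(211,118),(291,122),(217,221),(269,224)]: print('corner',w('wrist',u,v).round(4))
c=p[170:270,350:525].astype(np.uint8); cv2.imwrite('pics/g.png',cv2.resize(c,(788,450),interpolation=cv2.INTER_CUBIC)[:,:,::-1])
```

```text
126 243 254 248.5 [0.6222 0.2194 0.055 ] [0.6222 0.2195 0.0546]
140 242 253 247.5 [0.6056 0.2228 0.055 ] [0.6055 0.2228 0.054 ]
160 242 252 247.0 [0.5813 0.2265 0.055 ] [0.5812 0.2265 0.0545]
180 241 252 246.5 [0.5563 0.2303 0.055 ] [0.5561 0.2304 0.0542]
200 240 251 245.0 [0.5307 0.2355 0.055 ] [0.5306 0.2356 0.0544]
208 239 250 244.5 [0.5203 0.2376 0.055 ] [0.5201 0.2376 0.0544]
end [0.6282 0.2199 0.055 ]
end [0.5136 0.2384 0.055 ]
corner [0.6367 0.2707 0.0152]
corner [6.195e-01 1.658e-01 2.000e-04]
corner [0.5133 0.2709 0.0775]
corner [ 0.4777  0.2118 -0.0006]
```

View pics/g.png

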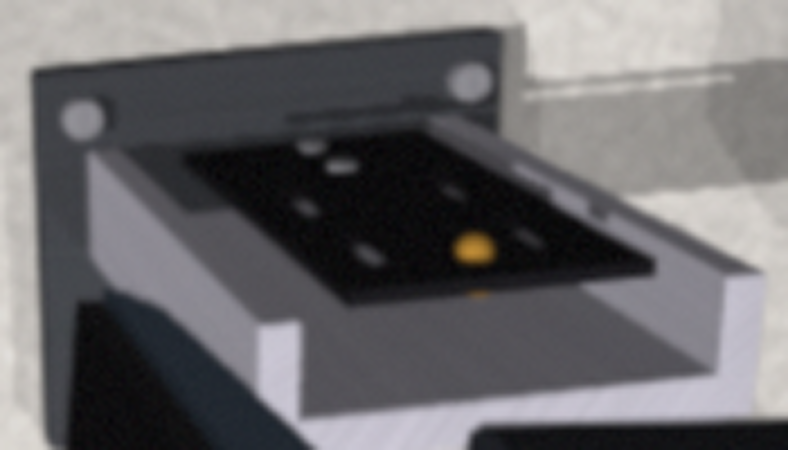

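Run:
```python
from h import *
f=lambda u,v:(350+u/4.503,170+v/4.5)
def q(s,p,z): print(s,w('wrist',*f(*p),z=z).round(4), w('wrist',*f(*p)).round(4))
q('stripL',(348,303),.168);q('stripR',(655,265),.168)
q('stripLb',(345,292),.168);q('stripRb',(655,255),.168)
q('facemid',(440,220),.13);q('facemid2',(330,230),.13)
q('slotUL',(369,255),.141);q('slotUR',(530,239),.141);q('slotLL',(306,208),.101);q('slotLR',(453,192),.101);q('catch',(474,248),.1535)
q('flLo',(257,324),.168);q('flRo',(762,275),.168);q('flLi',(300,324),.168);q('flRi',(720,275),.168)
rel([.566,.2285,.034],-9.3)
```

```text
stripL [0.5008 0.0466 0.168 ] [0.4997 0.0455 0.1652]
stripR [ 0.5018 -0.0248  0.168 ] [ 0.4911 -0.0413  0.1419]
stripLb [0.5035 0.0474 0.168 ] [0.5027 0.0465 0.1659]
stripRb [ 0.5042 -0.0246  0.168 ] [ 0.493  -0.0422  0.1402]
facemid [0.5043 0.0081 0.13  ] [0.502  0.0051 0.1237]
facemid2 [0.5047 0.0357 0.13  ] [0.5029 0.0337 0.125 ]
slotUL [0.5013 0.0305 0.141 ] [ 4.737e-01 -4.000e-04  6.850e-02]
slotUR [ 0.501  -0.0094  0.141 ] [ 0.504  -0.0051  0.1489]
slotLL [0.501  0.0306 0.101 ] [ 0.473  -0.0007  0.0193]
slotLR [ 0.5012 -0.0091  0.101 ] [ 0.4983 -0.0131  0.0927]
catch [0.505  0.0109 0.1535] [0.506  0.0121 0.156 ]
flLo [0.4981 0.0672 0.168 ] [0.4969 0.0662 0.1651]
flRo [ 0.4964 -0.0513  0.168 ] [ 0.4956 -0.0526  0.1661]
flLi [0.497  0.0575 0.168 ] [0.4751 0.0378 0.1163]
flRi [ 0.4976 -0.0409  0.168 ] [ 0.4958 -0.0437  0.1638]
turn [0.02 0.05 3.13] shift [  2.9 -40.5 304.7]
```

```bash
python3 -c "
from h import *
rel([.6,.01,.245],0,-25)"
```

```text
turn [ -1.33 -24.93  -6.07] shift [ 60.  173.2  93.7]
```

{"name": "move_arm", "arguments": {"rows": "-1.33 -24.93 -6.07 60 173 94 0;-1.33 -24.93 -6.07 60 173 94 0;-1.33 -24.93 -6.07 60 173 94 0;-1.33 -24.93 -6.07 60 173 94 0;-1.33 -24.93 -6.07 60 173 94 0"}}

```text
time_s: 2.65
tcp_pos: [0.5993, 0.0079, 0.2449]
eef_rot: [[0.906, -0.004, -0.423], [-0.004, -1.0, 0.002], [-0.423, -0.0, -0.906]]
wrist_force: [-0.2, 0.6, 0.3]
width: 0.0914
gripper_force: 0.0
```

```bash
python3 -c "
from h import *
p,d=grab('wrist')
c=p[80:380,120:440];cv2.imwrite('pics/i.png',cv2.resize(c,(640,600),interpolation=cv2.INTER_CUBIC)[:,:,::-1])"
```

```text
(no output)
```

View pics/i.png

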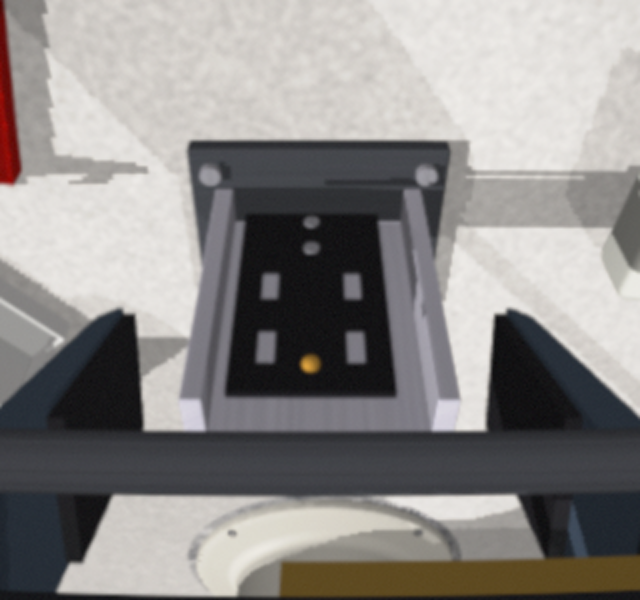

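The four slots show at crop (266,347), (356,347), (270,286), (352,286), the catch at (311,364), and the strip is nicely square to the view.

Run:
```python
from h import *
f=np.load('wrist.npz');g=cv2.cvtColor(f['p'],cv2.COLOR_RGB2GRAY)
r=(slice(185,275),slice(234,316))
m=np.zeros_like(g); m[r]=(g[r]>60)
n,l,s,c=cv2.connectedComponentsWithStats(m)
def onx(u,v,X):
    # intersect ray with plane x=X
    a=w('wrist',u,v,z=.3);b=w('wrist',u,v,z=.0);k=(X-a[0])/(b[0]-a[0]);return a+k*(b-a)
for i in range(1,n):
    if s[i,4]>25: print(s[i],c[i].round(1),onx(*c[i],.502).round(4),onx(s[i,0]-.5,c[i][1],.502).round(4)[1],onx(s[i,0]+s[i,2]-.5,c[i][1],.502).round(4)[1],'z',onx(c[i][0],s[i,1]-.5,.502)[2].round(4),onx(c[i][0],s[i,1]+s[i,3]-.5,.502)[2].round(4))
d=f['d']
pts=np.array([w('wrist',u,v) for u in range(246,310,3) for v in range(205,272,3) if g[v,u]<35])
A=np.c_[pts[:,1:],np.ones(len(pts))];print(np.linalg.lstsq(A,pts[:,0],rcond=None)[0].round(4),pts.mean(0), np.median(pts[:,0]))
for p in [(120+190/2,80+148/2),(120+449/2,80+148/2)]: print('foot',w('wrist',*p).round(4),w('wrist',*p,z=.012).round(4))
for p in [(183,402),(460,401)]: print('flange',w('wrist',120+p[0]/2,80+p[1]/2,z=.168).round(4))
```

```text
[234 185   9  76 358] [236.5 212.8] [0.502  0.0501 0.0863] 0.0531 0.0441 z 0.0387 0.1496
[272 188   8   6  39] [275.3 190.6] [0.502  0.0113 0.0499] 0.0154 0.0067 z 0.0445 0.0551
[309 189   7  64 247] [313.1 211.7] [ 0.502  -0.0269  0.0849] -0.0223 -0.0293 z 0.0464 0.1403
[272 201   8   7  44] [275.2 203.8] [0.502  0.0113 0.0723] 0.0151 0.0068 z 0.0669 0.0782
[250 216  10  14 120] [254.7 222.6] [0.502  0.0311 0.1009] 0.0362 0.0264 z 0.0905 0.1106
[292 216   9  14 115] [295.9 222.9] [ 0.502  -0.009   0.1014] -0.0047 -0.0134 z 0.0906 0.1107
[248 245  10  17 160] [252.6 253.1] [0.502  0.0311 0.1409] 0.0356 0.0267 z 0.1303 0.1507
[293 246  10  16 157] [297.5 253.5] [ 0.502  -0.0088  0.1415] -0.0044 -0.0133 z 0.1317 0.1508
[270 257  10  10  75] [274.5 261.7] [0.502  0.0115 0.1509] 0.0159 0.0072 z 0.1449 0.1564
[ 0.0047 -0.      0.5034] [0.50339031 0.00869445 0.12069895] 0.5034145855315417
foot [0.5237 0.0795 0.01  ] [0.5249 0.0791 0.012 ]
foot [ 0.5222 -0.0673  0.0083] [ 0.5245 -0.0665  0.012 ]
flange [0.4968 0.0648 0.168 ]
flange [ 0.4971 -0.0523  0.168 ]
```

```bash
python3 -c "
from h import *
rel([.566,.2285,.13],-9.3)"
```

```text
turn [ 1.96 24.86  9.  ] shift [  18.  -219.1  119.7]
```

{"name": "move_arm", "arguments": {"rows": "1.96 24.86 9 18 -219 120 0.56;1.96 24.86 9 18 -219 120 0.56;1.96 24.86 9 18 -219 120 0.56;1.96 24.86 9 18 -219 120 0.56;1.96 24.86 9 18 -219 120 0.56"}}

```text
time_s: 3.32
tcp_pos: [0.5633, 0.2327, 0.1294]
eef_rot: [[0.988, -0.156, -0.001], [-0.156, -0.988, 0.001], [-0.001, -0.001, -1.0]]
wrist_force: [1.1, 0.6, 0.8]
width: 0.0441
gripper_force: 0.0
```

Run:
```python
from h import *
p,d=grab('wrist','j')
rel([.566,.2285,.034],-9.3); print(arm.get_obs()['width'])
```

```text
turn [-0.04  0.02  0.29] shift [ 2.5  3.4 95.4]
0.04111173100529479
```

View pics/j.png

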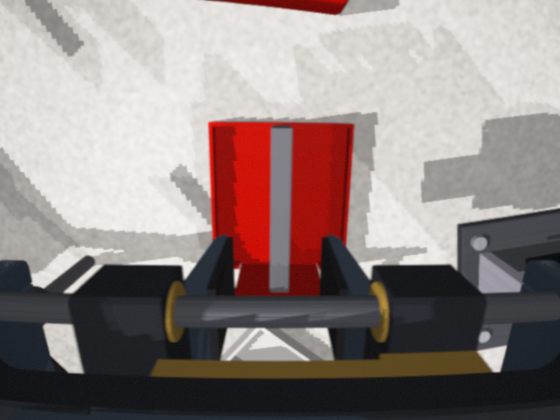

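The rib lies vertical at column ~281, from row 128 to 290, between the fingers, so the yaw is good. Now I compute its lateral offset.

Run:
```python
from h import *
f=np.load('wrist.npz');p=f['p'].astype(int);R=f['R'];t=f['t']
for v in (140,170,200,230,250):
    row=p[v,255:310]; k=np.where(row.max(1)-row.min(1)<40)[0]+255
    P=w('wrist',(k.min()+k.max())/2,v,z=.055); print(k.min(),k.max(),(R.T@(P-t)*1000).round(1),P.round(4))
print((R.T@(w('wrist',282,128,z=.055)-t)*1000).round(1), (R.T@(w('wrist',280,290,z=.055)-t)*1000).round(1))
```

```text
272 291 [59.   1.8 74.4] [0.6213 0.2218 0.055 ]
271 290 [39.5  1.2 74.4] [0.602  0.2254 0.055 ]
271 290 [19.1  1.3 74.4] [0.5819 0.2285 0.055 ]
271 289 [-2.2  1.  74.4] [0.5609 0.2321 0.055 ]
271 289 [-17.1   1.   74.4] [0.5462 0.2344 0.055 ]
[66.6  2.1 74.4] [-48.5   1.2  74.4]
```

{"name": "move_arm", "arguments": {"rows": "0 0 0.6 3 1.3 45 0.56;0 0 0.6 3 1.3 90 0.56;0 0 0.6 3 1.3 95 0.56;0 0 0.6 3 1.3 95 0.56", "squeeze": 35}}

```text
time_s: 3.88
tcp_pos: [0.5695, 0.2266, 0.0357]
eef_rot: [[0.985, -0.171, 0.001], [-0.171, -0.985, 0.0], [0.001, -0.001, -1.0]]
wrist_force: [0.8, -0.2, -0.1]
width: 0.0404
gripper_force: 0.0
```

{"name": "move_arm", "arguments": {"rows": "0 0 0 0 0 0 1;0 0 0 0 0 0 1;0 0 0 0 0 0 1;0 0 0 0 0 0 1;0 0 0 0 0 0 1"}}

```text
time_s: 4.5
tcp_pos: [0.5691, 0.2268, 0.0348]
eef_rot: [[0.985, -0.171, 0.001], [-0.171, -0.985, 0.0], [0.0, -0.0, -1.0]]
wrist_force: [-0.5, 0.7, 10.0]
width: 0.014
gripper_force: 35.0
```

{"name": "move_arm", "arguments": {"rows": "0 0 0 0 0 -30 1;0 0 0 0 0 -60 1;0 0 0 0 0 -90 1;0 0 0 0 0 -90 1;0 0 0 0 0 -90 1"}}

```text
time_s: 5.12
tcp_pos: [0.5681, 0.2263, 0.1231]
eef_rot: [[0.985, -0.171, -0.002], [-0.171, -0.985, -0.001], [-0.002, 0.001, -1.0]]
wrist_force: [0.7, -0.1, -2.7]
width: 0.014
gripper_force: 35.0
```

Run:
```python
from h import *
grab('wrist','k')
f=np.load('wrist.npz');p=f['p'].astype(int);R=f['R'];t=f['t']
rel([.62,.0111,.118],0); o=arm.get_obs();print(o['wrist_force'],o['wrist_torque'],o['width'])
for v in (120,140,160,180,200,220,240):
    row=p[v,240:320]; k=np.where(row.max(1)-row.min(1)<40)[0]+240
    if len(k): print(v,k.min(),k.max(),[(R.T@(w('wrist',u,v,z=t[2]+.0202)-t)*1000).round(1) for u in ((k.min()+k.max())/2,)], w('wrist',(k.min()+k.max())/2,v)-t)
```

```text
turn [ 0.06  0.14 -9.85] shift [ 88.1 203.1   4.8]
[-0.07487565  1.17166566 -1.88142446] [ 0.03485737 -0.02682434  0.00362717] 0.013922379654991754
120 240 319 [array([ 74.1,  -0.2, -20.3])] [ 0.06895315 -0.01290465 -0.12372854]
140 240 319 [array([ 66.6,  -0.1, -20.3])] [ 0.06111081 -0.01087928 -0.03530152]
160 260 294 [array([ 58.9,  -1.1, -20.3])] [ 0.05805236 -0.00894337  0.01882412]
180 261 293 [array([ 51. ,  -1.1, -20.3])] [ 0.05022909 -0.00759108  0.01900609]
200 261 293 [array([ 42.9,  -1.1, -20.3])] [ 0.04225204 -0.00621204  0.01941334]
220 261 293 [array([ 34.5,  -1.1, -20.3])] [ 0.03393567 -0.00477476  0.01939194]
240 246 308 [array([ 25.8,  -1.1, -20.2])] [ 0.02530457 -0.00328317  0.01928889]
```

View pics/k.png

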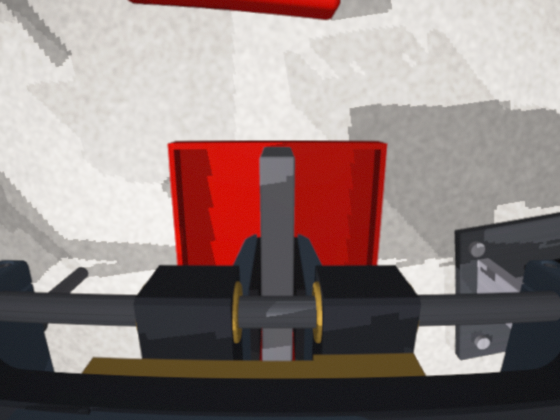

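Rib held square at 14 mm; camera lateral bias about 1.1 mm, so slot-centre y ≈ 0.010. I'll move in front of the strip.

{"name": "move_arm", "arguments": {"rows": "0 0 -3 50 50 5 1;0 0 -7 88 100 5 1;0 0 -9.85 88 150 6 1;0 0 -9.85 88 204 7 1;0 0 -9.85 88 204 7 1"}}

```text
time_s: 5.8
tcp_pos: [0.6192, 0.007, 0.1155]
eef_rot: [[1.0, -0.004, -0.004], [-0.004, -1.0, -0.001], [-0.004, 0.001, -1.0]]
wrist_force: [-0.7, 0.6, -2.0]
width: 0.0139
gripper_force: 35.0
```

Run:
```python
from h import *
import time
rel([.585,.010,.116],0); o=arm.get_obs();print(o['wrist_force'],o['wrist_torque'],o['dq'].round(2))
p,d=grab('top');s=grab('side')[0]
a=cv2.resize(p[150:260,240:390],(525,385),interpolation=cv2.INTER_CUBIC)
b=cv2.resize(s[150:300,220:350],(260,300),interpolation=cv2.INTER_CUBIC)
m=np.zeros((385,785,3),np.uint8);m[:,:525]=a;m[:300,525:]=b
cv2.imwrite('pics/l.png',m[:,:,::-1])
```

```text
turn [ 0.04  0.21 -0.22] shift [-34.2  -2.9  -0.4]
[-0.67339163  0.57729391 -2.01316798] [ 0.06985959 -0.05243666 -0.03580499] [ 3.83  0.16 -1.19  1.16  0.47  2.53]
```

{"name": "move_arm", "arguments": {"rows": "0 0 0 0 0 0 1;0 0 0 -10 0 0 1;0 0 0 -22 0 0 1;0 0 0 -34 0 0 1;0 0 0 -34 0 0 1"}}

```text
time_s: 6.52
tcp_pos: [0.5853, 0.0106, 0.1172]
eef_rot: [[1.0, 0.0, -0.001], [0.0, -1.0, -0.0], [-0.001, 0.0, -1.0]]
wrist_force: [0.1, -0.4, -1.9]
width: 0.0141
gripper_force: 35.0
```

{"name": "move_arm", "arguments": {"rows": "0 0 0 0 0 0 1;0 0 0 0 0 0 1;0 0 0 0 0 0 1"}}

```text
time_s: 6.9
tcp_pos: [0.5868, 0.0105, 0.1169]
eef_rot: [[1.0, 0.0, -0.001], [0.0, -1.0, -0.0], [-0.001, 0.0, -1.0]]
wrist_force: [1.1, 0.3, -2.6]
width: 0.0138
gripper_force: 35.0
```

Run:
```python
from h import *
rel([.575,.010,.116],0); o=arm.get_obs();print(o['tcp_pos'],o['wrist_force'],o['dq'].round(2))
```

```text
turn [0.02 0.03 0.  ] shift [-11.8   0.5   0.9]
[0.5867544  0.01046362 0.11693323] [ 1.07890024  0.27433312 -2.62239359] [ 0.   -0.04  0.17 -0.07 -0.01  0.02]
```

{"name": "move_arm", "arguments": {"rows": "0 0 0 -4 0 0.9 1;0 0 0 -8 0 0.9 1;0 0 0 -10 0 0.9 1;0 0 0 -11 0 0.9 1;0 0 0 -11 0 0.9 1"}}

```text
time_s: 7.52
tcp_pos: [0.5755, 0.0105, 0.1162]
eef_rot: [[1.0, 0.0, -0.001], [0.0, -1.0, -0.0], [-0.001, 0.0, -1.0]]
wrist_force: [0.1, 0.1, -2.3]
width: 0.0141
gripper_force: 35.0
```

{"name": "move_arm", "arguments": {"rows": "0 0 0 -1 0 0 1;0 0 0 -2 0 0 1;0 0 0 -2 0 0 1"}}

```text
time_s: 7.9
tcp_pos: [0.5734, 0.0105, 0.1161]
eef_rot: [[1.0, 0.0, -0.001], [0.0, -1.0, -0.0], [-0.001, 0.0, -1.0]]
wrist_force: [-0.2, -0.1, -1.8]
width: 0.0135
gripper_force: 35.0
```

{"name": "move_arm", "arguments": {"rows": "0 0 0 -0.7 0 0 1;0 0 0 -1.5 0 0 1;0 0 0 -1.5 0 0 1"}}

```text
time_s: 8.28
tcp_pos: [0.5721, 0.0105, 0.1161]
eef_rot: [[1.0, 0.0, -0.001], [0.0, -1.0, -0.0], [-0.001, 0.0, -1.0]]
wrist_force: [0.7, -0.3, -1.6]
width: 0.0137
gripper_force: 35.0
```

{"name": "move_arm", "arguments": {"rows": "0 0 0 -0.5 0 0 1;0 0 0 -1 0 0 1;0 0 0 -1 0 0 1"}}

```text
time_s: 8.65
tcp_pos: [0.5717, 0.0105, 0.1163]
eef_rot: [[1.0, 0.0, 0.001], [0.0, -1.0, -0.0], [0.001, 0.0, -1.0]]
wrist_force: [5.5, 0.6, -3.3]
width: 0.0137
gripper_force: 35.0
```

{"name": "move_arm", "arguments": {"rows": "0 0 0 -0.5 0 0 1;0 0 0 -1 0 0 1;0 0 0 -1 0 0 1"}}

```text
time_s: 9.02
tcp_pos: [0.5709, 0.0105, 0.1163]
eef_rot: [[1.0, -0.0, 0.001], [-0.0, -1.0, -0.0], [0.001, 0.0, -1.0]]
wrist_force: [6.6, 0.6, -3.9]
width: 0.014
gripper_force: 35.0
```

The force follows the catch's spring rate, so the hooks are in the slots.

{"name": "move_arm", "arguments": {"rows": "0 0 0 -0.7 0 0 1;0 0 0 -1.4 0 0 1;0 0 0 -2 0 0 1;0 0 0 -2 0 0 1"}}

```text
time_s: 9.52
tcp_pos: [0.5692, 0.0105, 0.1164]
eef_rot: [[1.0, -0.0, 0.002], [-0.0, -1.0, -0.0], [0.002, 0.0, -1.0]]
wrist_force: [7.7, 0.2, -5.3]
width: 0.0138
gripper_force: 35.0
```

{"name": "move_arm", "arguments": {"rows": "0 0 0 -0.5 0 0 1;0 0 0 -1 0 0 1;0 0 0 -1.5 0 0 1;0 0 0 -1.5 0 0 1"}}

```text
time_s: 10.02
tcp_pos: [0.5679, 0.0105, 0.1164]
eef_rot: [[1.0, -0.0, 0.002], [-0.0, -1.0, -0.0], [0.002, 0.0, -1.0]]
wrist_force: [8.5, -0.4, -6.4]
width: 0.0142
gripper_force: 35.0
```

{"name": "move_arm", "arguments": {"rows": "0 0 0 -0.5 0 0 1;0 0 0 -1 0 0 1;0 0 0 -1.5 0 0 1;0 0 0 -1.5 0 0 1"}}

```text
time_s: 10.52
tcp_pos: [0.5675, 0.0103, 0.1169]
eef_rot: [[1.0, -0.0, 0.004], [-0.0, -1.0, -0.001], [0.004, 0.001, -1.0]]
wrist_force: [13.2, 0.3, -1.9]
width: 0.0139
gripper_force: 35.0
```

{"name": "move_arm", "arguments": {"rows": "0 0 0 0 0 1.5 1;0 0 0 0 0 3 1;0 0 0 0 0 4.5 1;0 0 0 0 0 6 1;0 0 0 0 0 6 1"}}

```text
time_s: 11.15
tcp_pos: [0.5675, 0.0103, 0.1108]
eef_rot: [[1.0, -0.0, 0.004], [-0.0, -1.0, -0.001], [0.004, 0.001, -1.0]]
wrist_force: [12.7, -0.1, -3.1]
width: 0.0137
gripper_force: 35.0
```

{"name": "move_arm", "arguments": {"rows": "0 0 0 0 0 1 1;0 0 0 0 0 2 1;0 0 0 0 0 3 1;0 0 0 0 0 3 1"}}

```text
time_s: 11.65
tcp_pos: [0.5674, 0.0103, 0.1075]
eef_rot: [[1.0, -0.0, 0.004], [-0.0, -1.0, -0.0], [0.004, 0.0, -1.0]]
wrist_force: [13.2, -0.7, -12.2]
width: 0.0139
gripper_force: 35.0
```

{"name": "move_arm", "arguments": {"rows": "0 0 0 0 0 1 1;0 0 0 0 0 2 1;0 0 0 0 0 2 1"}}

```text
time_s: 12.02
tcp_pos: [0.5674, 0.0104, 0.1059]
eef_rot: [[1.0, -0.0, 0.004], [-0.0, -1.0, -0.0], [0.004, 0.0, -1.0]]
wrist_force: [11.5, 1.3, -0.4]
width: 0.0136
gripper_force: 35.0
```

{"name": "move_arm", "arguments": {"rows": "0 0 0 0 0 0.7 1;0 0 0 0 0 1.2 1;0 0 0 0 0 1.2 1"}}

```text
time_s: 12.4
tcp_pos: [0.5673, 0.0104, 0.1049]
eef_rot: [[1.0, -0.0, 0.004], [-0.0, -1.0, -0.0], [0.004, 0.0, -1.0]]
wrist_force: [10.9, 0.3, 0.9]
width: 0.014
gripper_force: 35.0
```

{"name": "move_arm", "arguments": {"rows": "0 0 0 0 0 0.7 1;0 0 0 0 0 1.2 1;0 0 0 0 0 1.2 1"}}

```text
time_s: 12.78
tcp_pos: [0.5675, 0.0104, 0.1042]
eef_rot: [[1.0, -0.0, 0.005], [-0.0, -1.0, -0.0], [0.005, 0.0, -1.0]]
wrist_force: [8.1, 1.1, 11.2]
width: 0.0137
gripper_force: 35.0
```

{"name": "move_arm", "arguments": {"rows": "0 0 0 0 0 0.5 1;0 0 0 0 0 0.5 1;0 0 0 0.7 0 0.2 1;0 0 0 0.7 0 0 1"}}

```text
time_s: 13.28
tcp_pos: [0.5677, 0.0104, 0.1039]
eef_rot: [[1.0, -0.0, 0.004], [-0.0, -1.0, -0.0], [0.004, 0.0, -1.0]]
wrist_force: [7.3, 1.5, 4.1]
width: 0.0138
gripper_force: 35.0
```

{"name": "move_arm", "arguments": {"rows": "0 0 0 0 0 0 0.6;0 0 0 0 0 0 0.6;0 0 0 0 0 0 0.6;0 0 0 0 0 0 0.6"}}

```text
time_s: 13.78
tcp_pos: [0.5655, 0.0105, 0.1026]
eef_rot: [[1.0, 0.0, -0.001], [0.0, -1.0, -0.0], [-0.001, 0.0, -1.0]]
wrist_force: [-0.6, -0.5, -0.1]
width: 0.0362
gripper_force: 0.0
```

{"name": "move_arm", "arguments": {"rows": "0 0 0 0 0 -40 0.6;0 0 0 0 0 -90 0.6;0 -10 0 15 0 -140 0.6;0 -20 0 35 0 -160 0.6;0 -25 0 40 0 -160 0.6"}}

```text
time_s: 14.4
tcp_pos: [0.607, 0.0105, 0.2655]
eef_rot: [[0.906, -0.0, -0.424], [-0.0, -1.0, -0.001], [-0.424, 0.001, -0.906]]
wrist_force: [0.3, -0.9, -1.1]
width: 0.0367
gripper_force: 0.0
```

```bash
python3 -c "
from h import *
p,d=grab('wrist')
c=p[80:380,120:440];cv2.imwrite('pics/m.png',cv2.resize(c,(640,600),interpolation=cv2.INTER_CUBIC)[:,:,::-1]);o=arm.get_obs();print(o['tcp_pos'],o['wrist_force'])"
```

```text
[0.60704826 0.01052899 0.26259067] [-7.61827039 -0.1399231  -2.54075561]
```

View pics/m.png

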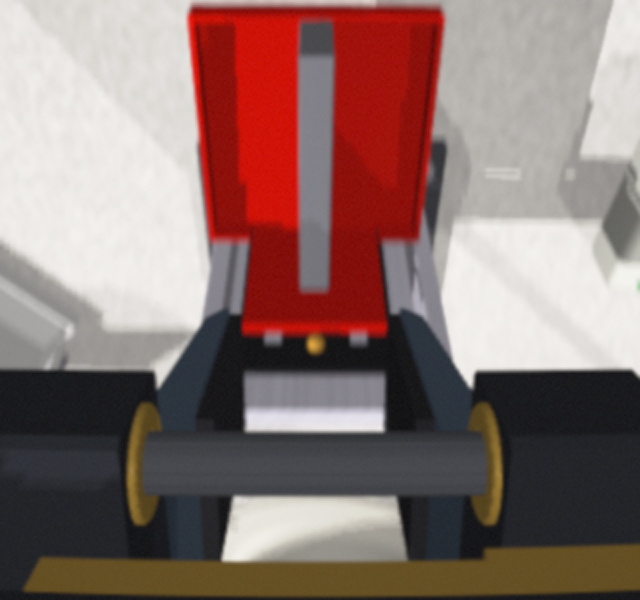

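The tray hangs with its plate edge at crop row ~328 and the brass catch showing above it at (315,344). A quick check of height and level by depth.

Run:
```python
from h import *
f=np.load('wrist.npz')
for u,v in [(317,62),(316,150),(315,230),(314,280)]: print('rib',w('wrist',120+u/2,80+v/2).round(4))
for u in (255,300,330,375): print('plate top',w('wrist',120+u/2,80+328/2).round(4))
print('strip',w('wrist',120+290/2,80+358/2).round(4),'catch',w('wrist',120+315/2,80+343/2).round(4))
o=arm.get_obs();print(o['wrist_force'])
```

```text
rib [0.6249 0.0104 0.1203]
rib [0.5865 0.0107 0.1222]
rib [0.5451 0.011  0.1235]
rib [0.5151 0.0115 0.124 ]
plate top [0.5059 0.0388 0.1469]
plate top [0.5064 0.0179 0.1474]
plate top [0.5068 0.0041 0.1478]
plate top [ 0.5062 -0.0168  0.1472]
strip [0.5036 0.0222 0.1633] catch [0.5064 0.011  0.1568]
[-7.61827039 -0.1399231  -2.54075561]
```

{"name": "move_arm", "arguments": {"rows": "0 0 0 0 0 -30 0.6;0 0 0 0 0 -40 0.6;0 0 0 0 0 -40 0.6;0 0 0 0 0 -40 0.6;0 0 0 0 0 -40 0.6"}}

```text
time_s: 15.08
tcp_pos: [0.6222, 0.0106, 0.2986]
eef_rot: [[0.906, 0.0, -0.424], [0.0, -1.0, -0.0], [-0.424, 0.0, -0.906]]
wrist_force: [0.5, 0.9, -0.2]
width: 0.0369
gripper_force: 0.0
```

Run:
```python
from h import *
print(arm.get_obs()['wrist_force'])
print(arm.finish_job())
```

```text
[ 0.45965364  0.93010449 -0.1692659 ]
the job is handed in; nothing more can be done
None
```

The red tray is hanging on the strip, released, with its hooks home and the brass catch visible above its back plate; I handed the job in at about 15 s and it returned no verdict.

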